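# Release the spring clamp with its two buttons

### The arm

A 6-joint arm with a two-finger parallel gripper is mounted at the origin on the work surface. World frame = base frame: x ahead of the robot, y to its left, z up, the work surface at z = 0. Lengths are in m, angles in rad, forces in N, time in s.
With the tool pointing down it reaches from about 0.3 to 0.825 m from the base axis. Payload 5.4 kg.
Tool frame: the origin (TCP) lies at the very end of the fingers, on their centre line; the grasp point (between the pads) lies 19 mm behind it; z points along the fingers, x is the direction in which the jaws open and shut, and the axes are right-handed (so a half turn about z gives the same grasp; the last joint's range is limited). The gripper opens to 92 mm and grips with 3 to 60 N. Pads are 20 mm wide; open, the fingers measure 128 mm over their backs; the gripper's body (75 mm by 189 mm) begins 69 mm behind the grasp point.
Start: joints at [1.062, 0.158, 1.597, -0, 1.386, -0.21], TCP at [0.169, 0.55, 0.215] pointing down, gripper open.
Joint ranges: [-2.91, 2.91], [-0.94, 2.29], [0.18, 2.7], [-1.29, 4.43], [0.17, 2.64], [-3, 3]. Speed limits (rad/s): [2.57, 2.57, 3.14, 3.14, 3.14, 3.14].

### API

Orientations are given as a unit quaternion [x, y, z, w].
In Python, from workcell import r gives the robot as it stands. The module is installed in compiled form; this text tells all that it offers.
- The arm moves only by the tool move_arm, never from a script. Its argument "steps" is a list of rows, each a list of 3 entries, a list of its own where there are three numbers: the shift along the tool's x, y, z scaled (see below), then the turn, a rotation vector about the tool's x, y, z scaled (see below), then the opening, from 0 (shut) to 1 (fully open). A call has exactly 10 rows; each row is the pose to reach, as a shift and turn from the pose measured when the call began, along the tool's axes at that moment; what a row does not reach only later rows make up. The controller multiplies each number of a shift by 0.6 m and each number of a turn by 60 degrees. A row lasts 1/8 s, in which the tool goes at most 62.5 mm and 10.7 degrees, less where a joint would pass 70% of its speed; a pose out of reach is approached as far as the arm can. A call with a number of a shift or a turn outside -1 to 1 is refused whole. A call with a gripper value outside its range is refused whole. The fingers move at their own pace and stop on an object; "squeeze" is the grip in N (left out, the last holds). Time passes only in rows, so rows that repeat a pose let the fingers close, or fill a call up. It gives the time, the measured TCP pose, the force and the opening at its end, in the units of the state.
- r.get_state(): the state, without advancing time (a new reading comes with each control period).
- r.camera(name): name is "scene" or "top"; returns the picture (384x512x3 uint8, red, green, blue); there is no depth.
- r.camera_params(name): a dict with "fx", "fy", "cx", "cy" (pixels), "eye" and "attitude" of the camera in the world. Camera axes: x right, y down, z forward; pixel columns grow to the right and rows downward; lengths in m; the calibration is good to about 2 mm. A picture is of the moment at which its call begins. camera_params takes no time and is no camera call.
- r.hand_in(): hands the job in, once; it reports no verdict.
Trained networks look in the newest picture that a camera, given by its name, has taken for a name from the list of things; names that differ only in an ending like _2 or _b are one class to them, and where a whole thing is asked for, a point or a joint stands for the part that bears it (a point fixed in the world has none). Each returns a list of dicts, best first, with "conf" (0 to 1); they miss things now and then, are a little off and sometimes report something else, mostly with a low value. They report only what shows in the picture. A call takes as long as a camera call.
- r.cut_out(camera, label): "region" (384x512 bool, what is visible of it) and "bbox" ([left, top, width, height] in pixels, round what is visible of it).
The state is a dict: "time": time; "joints": joint angles; "dq": joint speeds; "joint_efforts": joint torques, N m; "tcp_pos": TCP position; "tool_rot": TCP orientation; "wrist_force": force on the tool from outside, world axes, zero at the start; "ft_torque": the same for the moment, N m; "width": finger opening in m.
Only numpy, scipy, OpenCV 4.12 (cv2) and the standard library are available. Lean on these libraries where they do the work, as an engineer would, in place of code of your own. Each camera call takes 0.05 s, during which the arm holds its last target. There are 200 camera calls.

### The job

Free the pine batten from the bench clamp: put one fingertip on each of its two round release buttons, press both right down together and keep them down until the spring has slid the wooden jaw fully open, then let both buttons come back up and move clear. Only the buttons are to be touched: do not touch the jaw, do not lift or shift the batten, and leave the mallet, the try square and the offcut where they lie.

Things in the scene. Friction and masses are not known exactly. Their poses are not given: they have to be found in the camera images.
- clamp: Bench clamp screwed to the bench, steel base plate 275 (x) x 160 (y) x 15 mm. Origin on the bench surface, on the clamp's midline; x runs along the clamp from its release head (grey block, 90 x 130 mm, x -140 to -50, top at z 60 mm) to the wooden fence (x 93 to 115, top at z 70 mm). z is up. The yaw of the clamp varies. The two release buttons stand on top of the grey block at x -95, y +30 and -30 mm.
- button_left_top (a point): Centre of the top face of the black round release button on the clamp's +y side. Cap 26 mm in diameter, its top 14 mm above the grey block (74 mm above the bench) when up. The two button centres are 60 mm apart along the clamp's y axis, with 34 mm free between the caps. Moves straight down when pressed.
- button_right_top (a point): The same for the equal button on the clamp's -y side.
- button_left (a joint): How far the left button is pressed, m: 0 up, 0.008 right down (hard stop). Spring: 1.2 N to start, 4 N when right down, plus up to 1 N of latch friction; it springs back by itself. Pressed deeper than 0.005 it unlatches its side; the jaw slides only while both sides are unlatched, and if a button comes up early the jaw is caught part-way, at its next notch (15 or 30 mm open; past the last it runs on, but the buttons are still to be held until it is fully open).
- button_right (a joint): The same for the right button.
- jaw (a joint): Opening of the jaw, m: 0 shut on the batten, 0.045 fully open. The jaw is spring driven and damped: it slides towards the clamp's -x (towards the grey block) in about 2 s of both buttons held down, and latches open when they come up.
- jaw_top (a point): Centre of the top face of the sliding pine jaw (25 x 120 x 50 mm, top 66 mm above the bench) between the grey block and the batten. Two steel rods run from it through the grey block, 38 mm above the bench, and their ends come out up to 35 mm on the robot's side of the block as it opens.
- batten_center (a point): Centre of the loose pine batten, 42 x 280 (clamp's y) x 42 mm, 0.25 kg, lying on the base plate between jaw and fence.
- mallet_head (a point): Centre of the head (70 x 120 x 75 mm) of a loose wooden mallet, handle 250 mm long, lying beside the clamp on its -y side.
- square_stock (a point): Centre of the brown wooden stock (25 x 120 x 18 mm) of a loose try square with a 170 mm steel blade, lying on the clamp's +y side.
- offcut_center (a point): Centre of a loose pine offcut, 70 x 45 x 30 mm, beside the grey block on the clamp's +y side.

How it is judged:
By the outcome, as a careful person would: the job done as asked, in the order asked, and still so for the second after the job is handed in, with the robot touching nothing.
It also fails if it takes over 34 s, if anything falls off the work surface, if the arm or the gripper's body presses on something with over 40 N, if the wrist force passes 120 N, or if a joint passes its speed limit or range.

## Working session

There is one attempt and no reset: what is moved stays moved. The work goes in short steps, Python scripts to look and compute and a tool call to move; the robot and the scene stay as the last step left them, time stands still between calls to the robot, and variables do not carry over. Pictures are saved under pics/ and viewed, about 8 in all and at most 12, crops included, and the job is handed in when it is done.

Besides the shell and the picture viewer there is one more tool, called by a JSON object that holds its "name" and its "arguments". move_arm: Moves the arm, as the interface text tells. Shifts and turns lie within -1 to 1; 1 stands for 0.6 m of shift or 60 degrees of turn. Its arguments: {"type":"object","properties":{"steps":{"type":"array"},"squeeze":{"type":"number"}},"required":["steps"]}

```bash
mkdir -p pics; python3 - <<'E'
from workcell import r
import cv2,numpy as np
for c in("scene","top"):
    im=r.camera(c); cv2.imwrite(f"pics/{c}0.png",im[:,:,::-1])
    print(c,r.camera_params(c))
    for n in("button_left_top","button_right_top","clamp"):
        for d in r.cut_out(c,n)[:3]:
            ys,xs=np.nonzero(d["region"]);print(n,round(d["conf"],2),d["bbox"],xs.mean(),ys.mean(),len(xs))
s=r.get_state();print(s)
E
```

```text
scene {'fx': 477.19133516905634, 'fy': 477.19133516905634, 'cx': 254.76672057899106, 'cy': 196.1858562043251, 'eye': array([1.39938871, 0.43011187, 0.90178962]), 'attitude': array([ 0.50124452,  0.76660836, -0.33856644, -0.21549553])}
button_right_top 0.62 [266.9, 189.7, 7.3, 4.2] 269.62 191.1 50
clamp 0.77 [206.9, 184.0, 108.7, 100.7] 263.34170153417017 229.17134887427775 5019
top {'fx': 393.88126496877885, 'fy': 393.88126496877885, 'cx': 258.7133489713876, 'cy': 196.5192038661236, 'eye': array([0.32883568, 0.04557664, 1.0929567 ]), 'attitude': array([-0.6928487 ,  0.71233405, -0.08241356,  0.07582139])}
clamp 0.75 [237.8, 203.9, 6.4, 6.7] 239.3859649122807 205.03508771929825 57
clamp 0.61 [198.5, 130.4, 67.6, 98.9] 231.72713447751465 185.52270258527048 4603
{'time': 0.4, 'joints': array([ 1.06190547e+00,  1.58459597e-01,  1.59717727e+00, -1.29805010e-05,
        1.38620765e+00, -2.10140806e-01]), 'dq': array([-1.20355098e-04,  1.65972871e-05, -1.71993842e-03, -3.18532605e-04,
       -2.83909062e-04,  8.34085881e-04]), 'joint_efforts': array([ 5.75521772e-04, -3.85078955e+01, -3.21890080e+01,  7.00110476e-02,
        3.29377607e-02, -6.11839369e-05]), 'tcp_pos': array([0.16923164, 0.5494222 , 0.21447874]), 'tool_rot': array([ 8.04463659e-01,  5.94001856e-01, -1.12044473e-04,  5.78342216e-05]), 'wrist_force': array([ 0.93738165, -0.08091863,  0.87368606]), 'ft_torque': array([0.06585212, 0.0017159 , 0.01530776]), 'width': 0.09175660495425408}
```

```bash
python3 - <<'E'
import cv2,numpy as np
t=cv2.imread("pics/top0.png");s=cv2.imread("pics/scene0.png")
a=cv2.resize(t[110:260,160:310],(600,600),interpolation=cv2.INTER_CUBIC)
cv2.imwrite("pics/t0c.png",a)
cv2.imwrite("pics/s0c.png",cv2.resize(s[150:300,170:350],(720,600),interpolation=cv2.INTER_CUBIC))
E
```

```text
(no output)
```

View pics/t0c.png

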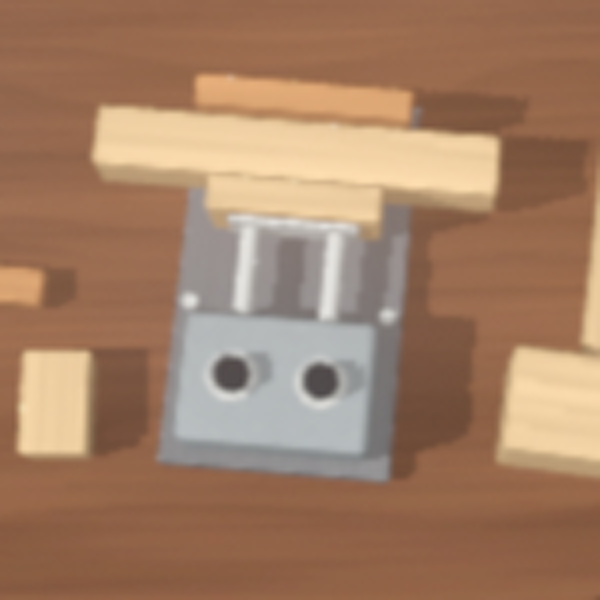

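View pics/s0c.png

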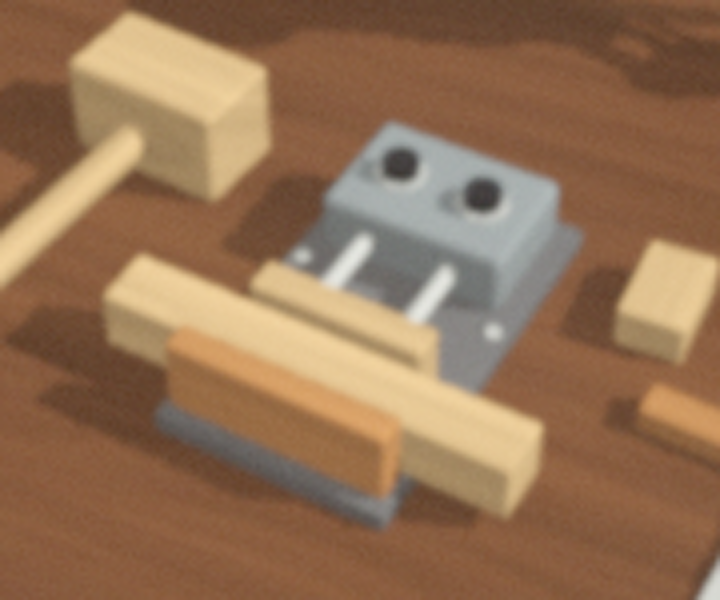

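View pics/scene0.png

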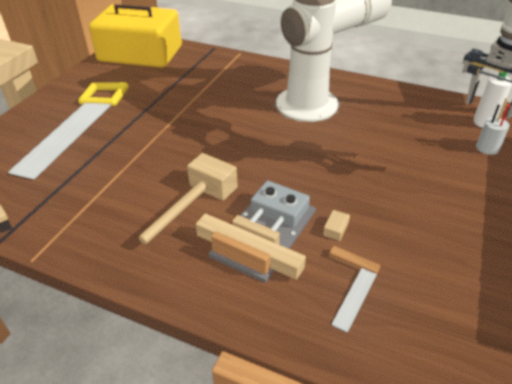

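The top view shows the clamp with its fence away from the robot. The buttons are at about (217.5, 203) left and (239.6, 204.7) right in top, and (290.6, 198.4) and (269.9, 190.4) in scene. A cup stands near the start pose.

```bash
cat >h.py <<'E'
import cv2,numpy as np
from scipy.spatial.transform import Rotation as R
from workcell import r
def ray(c,u,v):
    p=r.camera_params(c);d=R.from_quat(p["attitude"]).apply([(u-p["cx"])/p["fx"],(v-p["cy"])/p["fy"],1])
    return np.array(p["eye"]),d
def onz(c,u,v,z):
    e,d=ray(c,u,v);return e+d*(z-e[2])/d[2]
def proj(c,P):
    p=r.camera_params(c);q=R.from_quat(p["attitude"]).inv().apply(np.array(P)-p["eye"])
    return np.array([p["fx"]*q[0]/q[2]+p["cx"],p["fy"]*q[1]/q[2]+p["cy"]])
def dark(im,u,v,h=7):
    g=im.max(2).astype(float);u0,v0=int(round(u))-h,int(round(v))-h
    w=np.clip(110-g[v0:v0+2*h+1,u0:u0+2*h+1],0,None)
    ys,xs=np.mgrid[v0:v0+2*h+1,u0:u0+2*h+1]
    return (w*xs).sum()/w.sum(),(w*ys).sum()/w.sum(),w.sum()
E
python3 - <<'E'
from h import *
for c,g in(("top",[(217.4,203),(239.6,204.7)]),("scene",[(290.6,198.4),(269.9,190.4)])):
    im=cv2.imread(f"pics/{c}0.png");P=[]
    for u,v in g:
        x=dark(im,u,v,5);P.append(onz(c,x[0],x[1],.074 if c=="top" else .072));print(c,np.round(x,2),P[-1].round(4))
    d=P[0]-P[1];print("mid",((P[0]+P[1])/2).round(4),"sep",np.linalg.norm(d),"yaw of clamp y",np.degrees(np.arctan2(d[1],d[0])))
s=r.get_state();M=R.from_quat(s["tool_rot"]).as_matrix();print(M.round(3))
im=r.camera("top");cv2.imwrite("pics/top1.png",im[:,:,::-1])
E
```

```text
top [ 217.43  203.03 1050.  ] [0.5464 0.1422 0.074 ]
top [ 239.83  204.85 1128.  ] [0.5399 0.0831 0.074 ]
mid [0.5432 0.1127 0.074 ] sep 0.05940038095679631 yaw of clamp y 83.71700833884478
scene [ 290.09  198.44 1790.  ] [0.5516 0.1453 0.072 ]
scene [ 269.59  190.7  1651.  ] [0.545 0.086 0.072]
mid [0.5483 0.1156 0.072 ] sep 0.059654855360547605 yaw of clamp y 83.68724285047574
[[ 0.294  0.956 -0.   ]
 [ 0.956 -0.294 -0.   ]
 [-0.    -0.    -1.   ]]
```

View pics/top0.png

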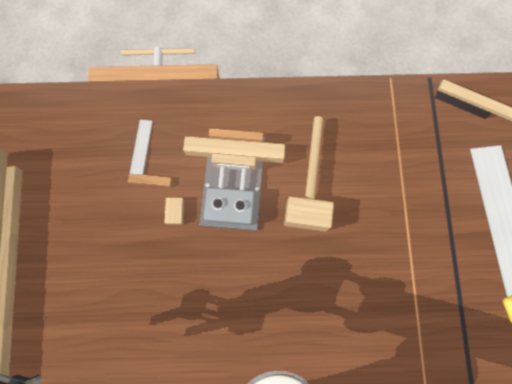

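{"name": "move_arm", "arguments": {"steps": [[[0,0,-0.06],[0,0,0],1],[[-0.05,0.08,-0.06],[0,0,-0.02],0.8],[[-0.12,0.19,-0.06],[0,0,-0.04],0.6],[[-0.19,0.3,-0.05],[0,0,-0.07],0.46],[[-0.26,0.41,-0.04],[0,0,-0.1],0.46],[[-0.33,0.52,-0.02],[0,0,-0.13],0.46],[[-0.4,0.63,0],[0,0,-0.16],0.46],[[-0.46,0.73,0.03],[0,0,-0.18],0.46],[[-0.5,0.79,0.05],[0,0,-0.18],0.46],[[-0.511,0.811,0.057],[0,0,-0.18],0.46]]}}

```text
time: 1.7
tcp_pos: [0.5294, 0.1296, 0.1859]
tool_rot: [0.745, 0.667, 0.0, 0.0]
wrist_force: [0.5, 1.7, -0.1]
width: 0.0422
```

{"name": "move_arm", "arguments": {"steps": [[[-0.015,0.02,0.03],[0,0,0],0.46],[[-0.024,0.027,0.06],[0,0,0],0.46],[[-0.024,0.027,0.09],[0,0,0],0.46],[[-0.024,0.027,0.12],[0,0,0],0.46],[[-0.024,0.027,0.126],[0,0,0],0.46],[[-0.024,0.027,0.126],[0,0,0],0.46],[[-0.024,0.027,0.126],[0,0,0],0.46],[[-0.024,0.027,0.126],[0,0,0],0.46],[[-0.024,0.027,0.126],[0,0,0],0.46],[[-0.024,0.027,0.126],[0,0,0],0.46]]}}

```text
time: 2.95
tcp_pos: [0.5441, 0.1135, 0.1106]
tool_rot: [0.745, 0.667, 0.001, 0.0]
wrist_force: [-0.1, -0.2, -0.1]
width: 0.0424
```

```bash
python3 - <<'E'
from h import *
A=[]
for c in("scene","top"):
    im=r.camera(c)
    cv2.imwrite(f"pics/{c}2.png",im[:,:,::-1])
    k=im[130:230,210:330] if c=="scene" else im[140:240,170:290]
    A.append(cv2.resize(k[:,:,::-1],(480,400),interpolation=cv2.INTER_CUBIC))
cv2.imwrite("pics/c2.png",cv2.resize(np.hstack(A),(800,333)))
s=r.get_state();print({k:np.round(s[k],4) for k in("time","tcp_pos","tool_rot","wrist_force","width")})
M=R.from_quat(s["tool_rot"]).as_matrix()
for c in("scene","top"):
    print(c,[proj(c,s["tcp_pos"]+M[:,0]*q).round(1) for q in(.03,-.03)])
E
```

```text
{'time': np.float64(3.05), 'tcp_pos': array([0.544 , 0.1135, 0.1104]), 'tool_rot': array([7.451e-01, 6.669e-01, 4.000e-04, 3.000e-04]), 'wrist_force': array([-0.0679, -0.5025, -0.0158]), 'width': np.float64(0.0423)}
scene [array([290.6, 185.9]), array([269.6, 178.2])]
top [array([215.6, 199.8]), array([239. , 201.7])]
```

View pics/c2.png

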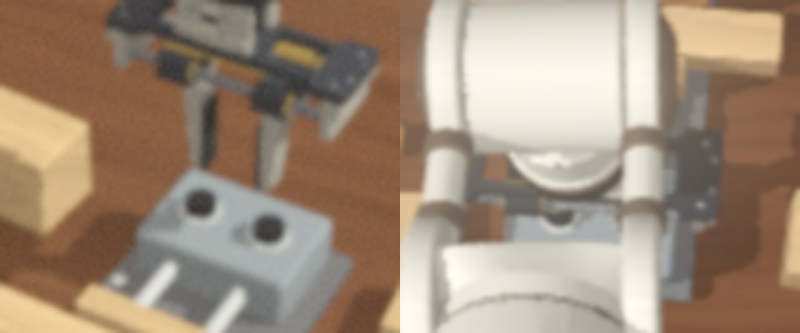

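The tips line up with predictions (scene about (271, 179) and (290, 186)), directly above the buttons at (270, 191) and (290, 198). Pressing straight down.

{"name": "move_arm", "arguments": {"steps": [[[0,0,0.02],[0,0,0],0.46],[[0,0,0.04],[0,0,0],0.46],[[0,0,0.052],[0,0,0],0.46],[[0,0,0.058],[0,0,0],0.46],[[0,0,0.063],[0,0,0],0.46],[[0,0,0.068],[0,0,0],0.46],[[0,0,0.073],[0,0,0],0.46],[[0,0,0.076],[0,0,0],0.46],[[0,0,0.076],[0,0,0],0.46],[[0,0,0.076],[0,0,0],0.46]]}}

```text
time: 4.3
tcp_pos: [0.5438, 0.1135, 0.0664]
tool_rot: [0.745, 0.667, -0.0, 0.0]
wrist_force: [-5.9, -0.0, 10.4]
width: 0.0424
```

```bash
python3 - <<'E'
from h import *
im=r.camera("scene");cv2.imwrite("pics/s3.png",im[:,:,::-1])
cv2.imwrite("pics/s3c.png",cv2.resize(im[150:280,190:330,::-1],(700,600*13//12),interpolation=cv2.INTER_CUBIC)[:600])
s=r.get_state();print({k:np.round(s[k],4) for k in("time","tcp_pos","tool_rot","wrist_force","ft_torque","width")})
E
```

```text
{'time': np.float64(4.35), 'tcp_pos': array([0.5437, 0.1135, 0.0663]), 'tool_rot': array([ 7.45e-01,  6.67e-01, -2.00e-04, -0.00e+00]), 'wrist_force': array([-6.9168, -0.3075, 11.0928]), 'ft_torque': array([-0.0658,  1.266 , -0.0171]), 'width': np.float64(0.0423)}
```

View pics/s3c.png

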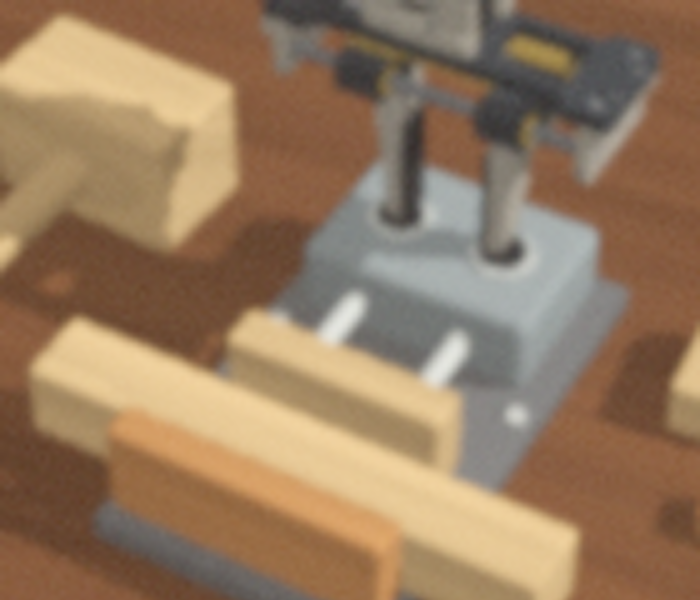

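{"name": "move_arm", "arguments": {"steps": [[[0,0,0.004],[0,0,0],0.46],[[0,0,0.004],[0,0,0],0.46],[[0,0,0.004],[0,0,0],0.46],[[0,0,0.004],[0,0,0],0.46],[[0,0,0.004],[0,0,0],0.46],[[0,0,0.004],[0,0,0],0.46],[[0,0,0.004],[0,0,0],0.46],[[0,0,0.004],[0,0,0],0.46],[[0,0,0.004],[0,0,0],0.46],[[0,0,0.004],[0,0,0],0.46]]}}

```text
time: 5.6
tcp_pos: [0.5437, 0.1135, 0.0663]
tool_rot: [0.745, 0.667, -0.001, -0.0]
wrist_force: [-8.4, -0.5, 15.8]
width: 0.0424
```

{"name": "move_arm", "arguments": {"steps": [[[0,0,0.004],[0,0,0],0.46],[[0,0,0.004],[0,0,0],0.46],[[0,0,0.004],[0,0,0],0.46],[[0,0,0.004],[0,0,0],0.46],[[0,0,0.004],[0,0,0],0.46],[[0,0,0.004],[0,0,0],0.46],[[0,0,0.004],[0,0,0],0.46],[[0,0,0.004],[0,0,0],0.46],[[0,0,0.004],[0,0,0],0.46],[[0,0,0.004],[0,0,0],0.46]]}}

```text
time: 6.85
tcp_pos: [0.5438, 0.1135, 0.0663]
tool_rot: [0.745, 0.667, -0.001, -0.0]
wrist_force: [-8.4, -0.8, 16.7]
width: 0.0423
```

```bash
python3 - <<'E'
from h import *
im=r.camera("scene");cv2.imwrite("pics/s4.png",im[:,:,::-1])
cv2.imwrite("pics/s4c.png",cv2.resize(im[150:270,190:330,::-1],(700,600),interpolation=cv2.INTER_CUBIC))
s=r.get_state();print({k:np.round(s[k],4) for k in("time","tcp_pos","wrist_force","ft_torque")})
E
```

```text
{'time': np.float64(6.9), 'tcp_pos': array([0.5438, 0.1135, 0.0663]), 'wrist_force': array([-8.025 , -1.0406, 16.9222]), 'ft_torque': array([-0.0998,  1.6496, -0.0693])}
```

View pics/s4c.png

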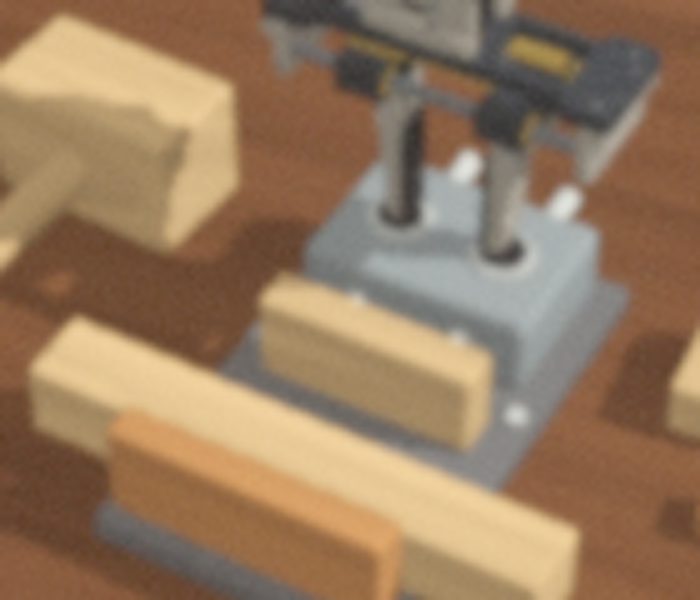

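Jaw has slid open (its corner from (460,395) to (490,350) in the crop) and the rods emerge behind the block. I'll hold for another call and check that it has stopped moving.

{"name": "move_arm", "arguments": {"steps": [[[0,0,0.004],[0,0,0],0.46],[[0,0,0.004],[0,0,0],0.46],[[0,0,0.004],[0,0,0],0.46],[[0,0,0.004],[0,0,0],0.46],[[0,0,0.004],[0,0,0],0.46],[[0,0,0.004],[0,0,0],0.46],[[0,0,0.004],[0,0,0],0.46],[[0,0,0.004],[0,0,0],0.46],[[0,0,0.004],[0,0,0],0.46],[[0,0,0.004],[0,0,0],0.46]]}}

```text
time: 8.15
tcp_pos: [0.5438, 0.1135, 0.0663]
tool_rot: [0.745, 0.667, -0.001, -0.0]
wrist_force: [-8.1, -0.6, 15.0]
width: 0.0425
```

```bash
python3 - <<'E'
from h import *
im=r.camera("scene")[:,:,::-1];cv2.imwrite("pics/s5.png",im)
a=cv2.imread("pics/s4.png");b=cv2.imread("pics/s3.png");b0=cv2.imread("pics/scene0.png")
J=np.s_[195:245,235:295]
g=lambda x:cv2.GaussianBlur(cv2.cvtColor(x,6)[J].astype(np.float32),(0,0),1.5)
print("jaw region diff s5-s4",np.abs(g(im)-g(a)).max(),"s4-s3",np.abs(g(a)-g(b)).max())
# expected jaw at open 45mm: jaw top corners using clamp frame from buttons
yv=np.array([.11,.994,0]);xv=np.array([.994,-.11,0]);o=np.array([.544,.1135,0])+.095*xv
# shut jaw: fence face 93 - batten 42 => jaw front x=51
for op in(0,.03,.045):
    print(op,[((proj("scene",o+xv*(.051-op)+yv*y+[0,0,.066])-[190,150])*5).round(0) for y in(.06,-.06)])
s=r.get_state();print({k:np.round(s[k],4) for k in("time","tcp_pos","wrist_force")})
E
```

```text
jaw region diff s5-s4 1.3346329 s4-s3 88.31697
0 [array([414., 450.]), array([199., 360.])]
0.03 [array([445., 410.]), array([231., 322.])]
0.045 [array([459., 390.]), array([247., 304.])]
{'time': np.float64(8.2), 'tcp_pos': array([0.5438, 0.1135, 0.0663]), 'wrist_force': array([-9.0267, -0.906 , 16.8158])}
```

The jaw has stopped, at the predicted 45 mm position. Releasing straight up.

{"name": "move_arm", "arguments": {"steps": [[[0,0,-0.003],[0,0,0],0.46],[[0,0,-0.01],[0,0,0],0.46],[[0,0,-0.02],[0,0,0],0.46],[[0,0,-0.04],[0,0,0],0.46],[[0,0,-0.08],[0,0,0],0.46],[[0,0,-0.13],[0,0,0],0.46],[[0,0,-0.2],[0,0,0],0.46],[[0,0,-0.25],[0,0,0],0.46],[[0,0,-0.27],[0,0,0],0.46],[[0,0,-0.27],[0,0,0],0.46]]}}

```text
time: 9.45
tcp_pos: [0.5445, 0.1137, 0.2287]
tool_rot: [0.745, 0.667, -0.001, 0.0]
wrist_force: [-0.2, 0.4, 0.3]
width: 0.0423
```

```bash
python3 - <<'E'
from h import *
im=r.camera("scene")[:,:,::-1];cv2.imwrite("pics/s6.png",im)
cv2.imwrite("pics/s6c.png",cv2.resize(im[150:270,190:350],(800,600),interpolation=cv2.INTER_CUBIC))
a=cv2.imread("pics/s5.png");b0=cv2.imread("pics/scene0.png")
g=lambda x,J:cv2.GaussianBlur(cv2.cvtColor(x,6)[J].astype(np.float32),(0,0),1.5)
J=np.s_[205:245,235:290];print("jaw vs held",np.abs(g(im,J)-g(a,J)).max())
for n,J in dict(batten_end=np.s_[245:280,265:310],offcut=np.s_[205:245,320:355],square=np.s_[245:335,325:385]).items():
    print(n,"vs start",np.abs(g(im,J)-g(b0,J)).max())
s=r.get_state();print({k:np.round(s[k],4) for k in("time","tcp_pos","wrist_force","dq")})
E
```

```text
jaw vs held 34.39908
batten_end vs start 7.319748
offcut vs start 7.0375977
square vs start 7.3586884
{'time': np.float64(9.5), 'tcp_pos': array([0.5438, 0.1137, 0.2274]), 'wrist_force': array([ 0.6989, -0.411 , -0.4144]), 'dq': array([ 0.0007,  0.0165,  0.0225, -0.0005, -0.0001,  0.0008])}
```

View pics/s6c.png

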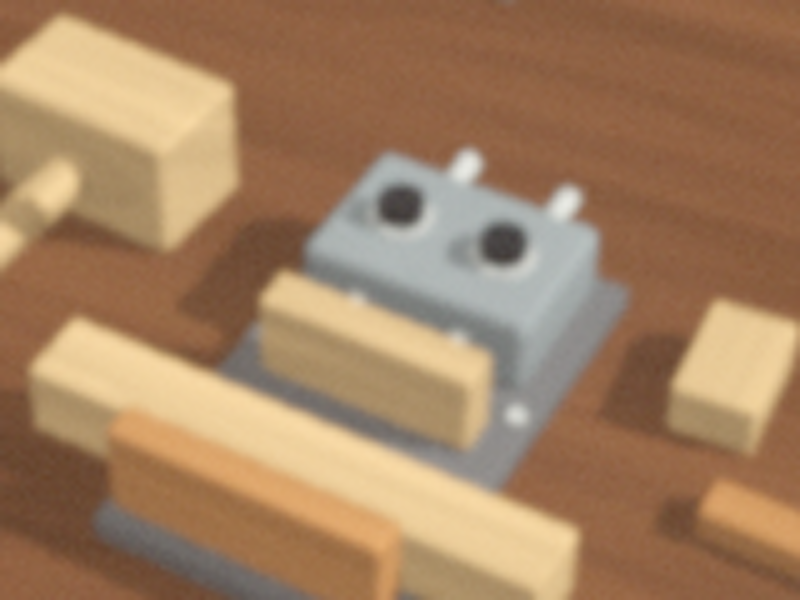

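The picture shows the jaw at the same open place (corners (260,290) and (490,350)) and both buttons up. The 34 difference falls where the gripper and its shadow have left the jaw check region. Handing in.

```bash
python3 -c "
from workcell import r
print(r.hand_in())"
```

```text
the job is handed in; nothing more can be done
None
```

The clamp is released. I put one fingertip on each button, pressed both down to the stop together with about 17 N at most at the wrist, and held them for about 4 s. I then lifted straight up to about 0.23 m and handed in at 9.5 s of the 34 s allowed.

**Jaw:** while held, it sat at the predicted 45 mm opening and had stopped moving between two pictures 1.3 s apart. After release it was in the same place.

**Buttons:** both are back up in the last picture.

**Other things:** the batten, offcut and try square look unmoved, with picture differences of about 7 grey levels from the start. I checked the mallet only by eye, and it looks the same.

**Checks that disagreed:**
- The two cameras' button positions differed by about 5 mm, so I used a point between them.
- A side force of about 8 N showed at the wrist while pressing. It vanished on release.
- The picture comparison of the jaw area before and after release differed by 34 grey levels. I put this down to the gripper and its shadow leaving that area, as the jaw corners had not moved.

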